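# Photograph a nesting pan set on the click turntable

## Task

Shoot the pan set for the web shop: stand the pans that are here, nested one inside the other in order of size, in the middle of the turntable with their handles fanned out, at least a finger's breadth clear of one another. Take a picture with the shutter button at the front click, turn the table one click anticlockwise (seen from above) and take the next, then one more click and take the last; leave the set and the table as they are in that last view, and leave the other things on the desk where they are.

Things in the scene. Friction and masses are not known exactly. Their poses are not given: they have to be found in the camera images.
- pan_a: the largest of 4 nesting steel saucepans (220 g; 3 or 4 are here, an absent one reads None). Outside 108 mm wide at the rim, 96 at the foot, 50 mm high, wall 3, floor 5 mm. Origin: centre of the underside, z up, +x along its level handle: bar 14 mm wide, 49 to 58 mm up, from the rim to 140 mm from the axis. Nested, each rests on the floor of the next larger; handles lie just above the larger rim and foul each other if they point alike
- pan_a_handle (a point): point on the middle line of pan_a's handle, 100 mm from the pan's axis, 53.5 mm above its underside
- pan_b: the second largest of 4 nesting steel saucepans (180 g; 3 or 4 are here, an absent one reads None). Outside 90 mm wide at the rim, 78 at the foot, 50 mm high, wall 3, floor 5 mm. Origin: centre of the underside, z up, +x along its level handle: bar 14 mm wide, 49 to 58 mm up, from the rim to 132 mm from the axis. Nested, each rests on the floor of the next larger; handles lie just above the larger rim and foul each other if they point alike
- pan_b_handle (a point): point on the middle line of pan_b's handle, 100 mm from the pan's axis, 53.5 mm above its underside
- pan_c: the third largest of 4 nesting steel saucepans (140 g; 3 or 4 are here, an absent one reads None). Outside 72 mm wide at the rim, 60 at the foot, 50 mm high, wall 3, floor 5 mm. Origin: centre of the underside, z up, +x along its level handle: bar 14 mm wide, 49 to 58 mm up, from the rim to 124 mm from the axis. Nested, each rests on the floor of the next larger; handles lie just above the larger rim and foul each other if they point alike
- pan_c_handle (a point): point on the middle line of pan_c's handle, 100 mm from the pan's axis, 53.5 mm above its underside
- pan_d: the smallest of 4 nesting steel saucepans (100 g; 3 or 4 are here, an absent one reads None). Outside 54 mm wide at the rim, 42 at the foot, 50 mm high, wall 3, floor 5 mm. Origin: centre of the underside, z up, +x along its level handle: bar 14 mm wide, 49 to 58 mm up, from the rim to 116 mm from the axis. Nested, each rests on the floor of the next larger; handles lie just above the larger rim and foul each other if they point alike
- pan_d_handle (a point): point on the middle line of pan_d's handle, 100 mm from the pan's axis, 53.5 mm above its underside
- turntable: product-photo turntable fixed on the desk: round black base 280 mm across, 10 mm high; white platter 250 mm across, top 30 mm above the desk, grey centring rings. Origin: underside, on the turning axis; z up. White ticks on the base's rim every 45 degrees, one of them a broad arrowhead: the front mark
- platter_center (a point): centre of the platter's top face, 30 mm above the desk, on the turning axis
- platter (a joint): angle of the platter, rad, growing anticlockwise from above; 0 = front click, the knob at the arrowhead (135 degrees anticlockwise of the base's +x). A spring detent every 45 degrees (0.785 rad), knob at a tick: draws in from about 4 degrees, takes about 8 N at the knob to leave or enter; in between it turns lightly and stays where left; no end stops
- knob (a point): centre of the top of the turning knob, an upright plain aluminium cylinder 22 mm across and 28 mm high (30 to 58 mm above the desk) fixed on the platter 105 mm from its axis; it turns with the platter
- shutter (a joint): travel of the camera's wireless shutter release, m: 0 up, 0.006 fully down; springy, about 5 N; takes the picture beyond 0.004
- shutter_top (a point): centre of the top of the release's round grey button, 36 mm across, 22 mm above the desk, in a low white housing 52 mm across fixed on the desk; press straight down
- smartphone: smartphone lying flat, 150 x 72 x 9 mm; not part of the job. Origin: centre of its underside
- lens_cap: round black lens cap, 58 mm across, 9 mm high; not part of the job. Origin: centre of its underside
- packing_tape: roll of clear tape lying flat, 104 mm across, 48 mm high; not part of the job. Origin: centre of its underside
- tea_bottle: brown bottle, 60 mm across, 165 mm high; not part of the job. Origin: centre of its underside
- coffee_mug: white mug, 80 mm across, 92 mm high, handle at +y; not part of the job. Origin: centre of its underside
- stapler: stapler along x, 135 x 34 mm, 55 mm high; not part of the job. Origin: centre of its underside
- pen_cup: dark pen cup, 76 mm across, 95 mm high, pens to 150 mm; not part of the job. Origin: centre of its underside
Things that resemble listed ones, but are neither listed nor needed, are in the scene too. Several things look just like the part that bears shutter: the one meant starts nearest to the robot's base.

How it is judged (in metres and radians):
On the way, in this order (a step that is already met when the one before it is completed fails the run):
1. the nested set stands on the table at the front click and the shutter is pressed (horizontal distance between each of pan_a, pan_b, pan_c, pan_d and platter_center below 0.025 m and angle between each of pan_a, pan_b, pan_c, pan_d's own z axis and vertical below 0.12 rad and height (world z) of pan_a between 0.025 and 0.056 m and height (world z) of pan_b between 0.025 and 0.056 m and height (world z) of pan_c between 0.025 and 0.056 m and height (world z) of pan_d between 0.025 and 0.056 m and z of each of pan_b, pan_c, pan_d in the frame of pan_a above 0.002 m and horizontal distance between pan_a_handle and pan_b_handle above 0.03 m and horizontal distance between each of pan_a_handle, pan_b_handle and pan_c_handle above 0.03 m and horizontal distance between each of pan_a_handle, pan_b_handle, pan_c_handle and pan_d_handle above 0.03 m and z of each of pan_c, pan_d in the frame of pan_b above 0.002 m and z of pan_d in the frame of pan_c above 0.002 m and value of joint platter between -0.06 and 0.06 rad and value of joint shutter above 0.004 m), for 0.1 s.
2. the nested set stands on the table at the first click anticlockwise of front and the shutter is pressed (horizontal distance between each of pan_a, pan_b, pan_c, pan_d and platter_center below 0.025 m and angle between each of pan_a, pan_b, pan_c, pan_d's own z axis and vertical below 0.12 rad and height (world z) of pan_a between 0.025 and 0.056 m and height (world z) of pan_b between 0.025 and 0.056 m and height (world z) of pan_c between 0.025 and 0.056 m and height (world z) of pan_d between 0.025 and 0.056 m and z of each of pan_b, pan_c, pan_d in the frame of pan_a above 0.002 m and horizontal distance between pan_a_handle and pan_b_handle above 0.03 m and horizontal distance between each of pan_a_handle, pan_b_handle and pan_c_handle above 0.03 m and horizontal distance between each of pan_a_handle, pan_b_handle, pan_c_handle and pan_d_handle above 0.03 m and z of each of pan_c, pan_d in the frame of pan_b above 0.002 m and z of pan_d in the frame of pan_c above 0.002 m and value of joint platter between 0.7254 and 0.8454 rad and value of joint shutter above 0.004 m), for 0.1 s.
3. the nested set stands on the table at the second click anticlockwise of front and the shutter is pressed (horizontal distance between each of pan_a, pan_b, pan_c, pan_d and platter_center below 0.025 m and angle between each of pan_a, pan_b, pan_c, pan_d's own z axis and vertical below 0.12 rad and height (world z) of pan_a between 0.025 and 0.056 m and height (world z) of pan_b between 0.025 and 0.056 m and height (world z) of pan_c between 0.025 and 0.056 m and height (world z) of pan_d between 0.025 and 0.056 m and z of each of pan_b, pan_c, pan_d in the frame of pan_a above 0.002 m and horizontal distance between pan_a_handle and pan_b_handle above 0.03 m and horizontal distance between each of pan_a_handle, pan_b_handle and pan_c_handle above 0.03 m and horizontal distance between each of pan_a_handle, pan_b_handle, pan_c_handle and pan_d_handle above 0.03 m and z of each of pan_c, pan_d in the frame of pan_b above 0.002 m and z of pan_d in the frame of pan_c above 0.002 m and value of joint platter between 1.5108 and 1.6308 rad and value of joint shutter above 0.004 m), for 0.1 s.
At the end, for the whole second after the job is handed in: every pan present is upright (7 degrees), seated in the next larger one, within 25 mm of the platter's centre; handle middle lines over 30 mm apart 100 mm out from the pans' axes; platter at the second click (90 degrees, within 3.4); button up; all at rest (horizontal distance between each of pan_a, pan_b, pan_c, pan_d and platter_center below 0.025 m and angle between each of pan_a, pan_b, pan_c, pan_d's own z axis and vertical below 0.12 rad and height (world z) of pan_a between 0.025 and 0.056 m and height (world z) of pan_b between 0.025 and 0.056 m and height (world z) of pan_c between 0.025 and 0.056 m and height (world z) of pan_d between 0.025 and 0.056 m and z of each of pan_b, pan_c, pan_d in the frame of pan_a above 0.002 m and horizontal distance between pan_a_handle and pan_b_handle above 0.03 m and horizontal distance between each of pan_a_handle, pan_b_handle and pan_c_handle above 0.03 m and horizontal distance between each of pan_a_handle, pan_b_handle, pan_c_handle and pan_d_handle above 0.03 m and z of each of pan_c, pan_d in the frame of pan_b above 0.002 m and z of pan_d in the frame of pan_c above 0.002 m and value of joint platter between 1.5108 and 1.6308 rad and value of joint shutter below 0.002 m and velocity of joint platter between -0.05 and 0.05 rad/s and linear speed of each of pan_a, pan_b, pan_c, pan_d below 0.03 m/s); the robot touches nothing.
It fails at once if one of the other things on the desk is moved more than 40 mm or knocked over (distance of any of smartphone, lens_cap, packing_tape, tea_bottle, coffee_mug, stapler, pen_cup from where it was at the start of the episode above 0.04 m or angle between any of smartphone, lens_cap, packing_tape, tea_bottle, coffee_mug, stapler, pen_cup's own z axis and vertical above 0.6 rad).
Of pan_a, pan_b, pan_c, pan_d only 3 to 4 are there at a start; the rules pass over those that are not, and their reading is None.
At some moment in a run one of pan_a, pan_b, pan_c, pan_d may be knocked a few centimetres aside while the robot is not near it.
It also fails if it takes over 210 s, if anything falls off the work surface, if the arm or the gripper's body presses on something with over 40 N, if the wrist force passes 120 N, or if a joint passes its speed limit or range.

## Robot

A 6-joint arm with a two-finger parallel gripper is mounted at the origin on the work surface. World frame = base frame: x ahead of the robot, y to its left, z up, the work surface at z = 0. Lengths are in mm, angles in degrees, forces in N, time in s.
With the tool pointing down it reaches from about 325 to 1000 mm from the base axis. Payload 5.1 kg.
Tool frame: the origin (TCP) lies where the fingers leave the gripper's body, on its centre line; the fingertips stand 73 mm ahead of it and the grasp point (between the pads) lies r.grip_depth ahead of it (r.grip_depth is the distance from the TCP to the grasp point, in mm); z points along the fingers, y is the line along which they close (so a half turn about z gives the same grasp; the last joint's range is limited). The gripper opens to 85 mm and grips with 20 to 120 N. Pads are 22 mm wide; open, the fingers measure 114 mm over their backs; the gripper's body (76 mm by 85 mm) begins 54 mm behind the grasp point. The pads swing forward as they close: fully open they stand 13 mm farther back than shut.
Start: joints at [-71.941, 7.093, 94.555, -0, 78.352, -4.733], TCP at [251.772, -599.247, 303.922] pointing down, gripper open.
Joint ranges: [-149.61, 149.61], [-58.7, 133.49], [1.44, 155.28], [-77.14, 257.14], [18.33, 153.61], [-166.67, 166.67]. Speed limits (degrees/s): [147.25, 147.25, 180, 180, 180, 180].

## Interface

Orientations are given as [roll, pitch, yaw] about the fixed x, y, z axes, in that order (R = Rz(yaw) Ry(pitch) Rx(roll)).
In Python, from bench import r gives the robot as it stands. The module is installed in compiled form; this text tells all that it offers.
- The arm moves only by the tool drive_tool, never from a script. Its argument "motion" is a list of rows, each a list of 5 numbers: the closure, from -1 (fully open) to 1 (shut), so that 0 is half open, then the shift along the tool's x, y, z in m, then the turn about the tool's z in degrees. In form: [[claw, dx, dy, dz, twist], ...]. A call has 1 to 8 rows; each row shifts and turns the commanded pose from where the row before left it, along the tool's axes as they then stand; what a row does not reach is not made up. A row lasts 1/8 s, in which the tool goes at most 62.5 mm and 10.7 degrees, less where a joint would pass 70% of its speed; a pose out of reach is approached as far as the arm can. A call is refused whole if a number of a shift passes 0.0625 or a number of a turn 10.7, either way. A call with a gripper value outside its range is refused whole. The fingers move at their own pace and stop on an object; the grip force is fixed at half the most. Time passes only in rows, so rows that do not move let the fingers close. It gives the time, the measured TCP pose, the force, the opening and the grip force at its end, in the units of the state.
- r.read_state(): the state, without advancing time (a new reading comes with each control period).
- r.grab_frame(name): name is "scene" or "top" or "wrist"; returns a dict with "image" (480x640x3 uint8, red, green, blue), "fx", "fy", "cx", "cy" (pixels), "pose" (4x4, takes a point from camera to world coordinates); the wrist camera has in their place "tool_from_camera" (4x4, takes a point from camera to tool coordinates, whose origin is the TCP and whose axes are the flange's). Camera axes: x right, y down, z forward; pixel columns grow to the right and rows downward; lengths in mm; the calibration is good to about 2 mm. A picture is of the moment at which its call begins: read the wrist's pose just before it. There is no depth.
- r.job_done(): hands the job in; it is judged then, once.
The state is a dict: "time": time; "qpos": joint angles; "qvel": joint speeds; "joint_efforts": joint torques, N m; "position": TCP position; "tool_rot": TCP orientation; "contact_force": force on the tool from outside, world axes, zero at the start; "torque": the same for the moment, N m; "finger_gap": finger opening in mm; "finger_force": force on a finger pad.
Only numpy, scipy, OpenCV 4.12 (cv2) and the standard library are available. Lean on these libraries where they do the work, as an engineer would, in place of code of your own. Each camera call takes 0.05 s, during which the arm holds its last target. There are 200 camera calls.

## Working session

There is one attempt and no reset: what is moved stays moved. The work goes in short steps, Python scripts to look and compute and a tool call to move; the robot and the scene stay as the last step left them, time stands still between calls to the robot, and variables do not carry over. Pictures are saved under pics/ and viewed, at most 14 in all, crops included, and the job is handed in when it is done.

Besides the shell and the picture viewer there is one more tool, called after ">>>" by a JSON object that holds its "fn" and its "kwargs", one argument or row to a line. drive_tool: Moves the arm, as the interface text tells. Its arguments: {"type":"object","properties":{"motion":{"type":"array"}},"required":["motion"]}

```bash
mkdir -p pics
python3 - <<'E'
from bench import r
import cv2,pickle
print(r.read_state()); print(r.grip_depth)
F={}
for n in("top","scene"):
    f=r.grab_frame(n); F[n]=f
    cv2.imwrite(f"pics/{n}0.png",f["image"][:,:,::-1]); print(n,f["fx"],f["cx"],f["cy"],f["pose"].round(3).tolist())
pickle.dump(F,open("f0.pkl","wb"))
print(r.grab_frame("wrist")["tool_from_camera"].round(3).tolist())
E
```

```text
{'time': 0.0, 'qpos': array([-7.19416507e+01,  7.13495392e+00,  9.46340195e+01, -2.51695939e-04,
        7.83545131e+01, -4.73194530e+00]), 'qvel': array([-0.00616629, -0.01778361, -0.00222052, -0.06033714, -0.11558128,
       -0.03914615]), 'joint_efforts': array([ 1.39497133e-03, -4.23607850e+01, -3.65451837e+01, -3.52930506e-06,
        6.99888435e-03,  5.13803144e-06]), 'position': array([ 251.61774656, -598.81618965,  302.63705366]), 'tool_rot': array([-1.79876914e+02, -9.94134043e-03,  2.27903350e+01]), 'contact_force': array([ 0.70953943, -0.34329302,  1.11980866]), 'torque': array([-0.03551103,  0.04883572, -0.04351159]), 'finger_force': 0.0, 'finger_gap': 85.64817620543747}
53.900000000000006
top 612.0298683067547 314.3220506468063 240.99619504107454 [[0.005, -0.983, 0.185, 339.694], [-1.0, -0.006, -0.008, -13.238], [0.009, -0.185, -0.983, 1316.967], [0.0, 0.0, 0.0, 1.0]]
scene 611.8519017838278 307.5005503450505 234.18310372707793 [[0.533, 0.675, -0.51, 1347.479], [0.846, -0.419, 0.331, -519.994], [0.01, -0.608, -0.794, 1282.902], [0.0, 0.0, 0.0, 1.0]]
[[-0.001, -0.962, -0.273, 69.752], [1.0, -0.001, -0.0, 1.316], [0.0, -0.273, 0.962, -69.514], [0.0, 0.0, 0.0, 1.0]]
```

View pics/top0.png

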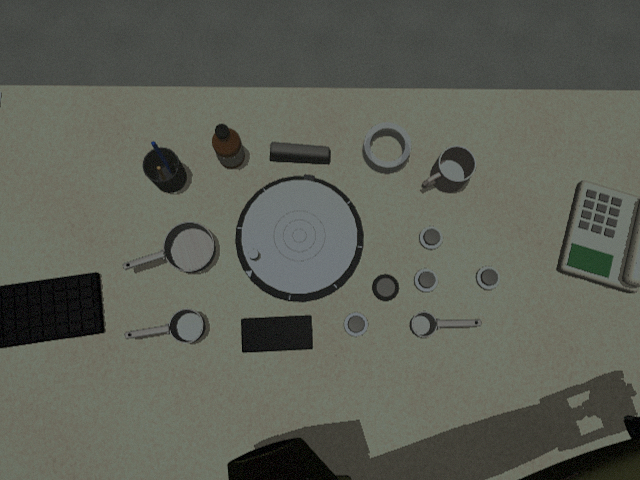

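View pics/scene0.png

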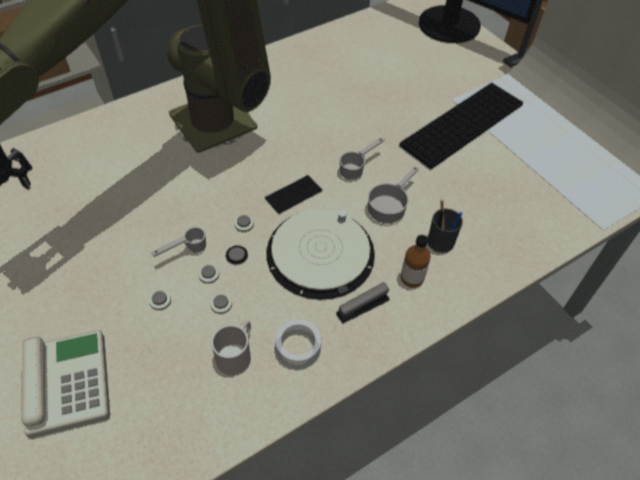

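The top view shows three pans: a large one at (190,247), a medium one at (187,326) and a small one at (422,325). The turntable is at about (300,237) with its knob at (255,254). There are four look-alike buttons, and the one nearest the base is at (356,324).

```bash
cat > h.py <<'E'
import numpy as np,cv2,pickle
def p2w(f,u,v,z,P=None):
    P=f["pose"] if P is None else P
    d=P[:3,:3]@np.array([(u-f["cx"])/f["fx"],(v-f["cy"])/f["fy"],1.]); o=P[:3,3]
    return o+d*(z-o[2])/d[2]
def w2p(f,p,P=None):
    P=f["pose"] if P is None else P
    c=P[:3,:3].T@(np.asarray(p,float)-P[:3,3]); return np.array([f["fx"]*c[0]/c[2]+f["cx"],f["fy"]*c[1]/c[2]+f["cy"]])
E
python3 - <<'E'
from h import *
f=pickle.load(open("f0.pkl","rb"))["top"]
im=f["image"][:,:,::-1]
def crop(x0,y0,x1,y1,s): return cv2.resize(im[y0:y1,x0:x1],None,fx=s,fy=s,interpolation=cv2.INTER_CUBIC)
a=np.clip(crop(115,170,375,350,3).astype(float)*1.5,0,255).astype(np.uint8)
cv2.imwrite("pics/c1.png",a)
P=lambda *a:p2w(f,*a).round(0)[:2]
print("tt",P(300,236,30),"knob",P(255,254,58))
print("shut",P(356,323,22),[P(u,v,22) for u,v in((426,280),(430,237),(488,278))])
for n,c,h in(("L",(190,247),(127,265)),("M",(187,326),(129,335)),("S",(422,325),(478,323))):
    p=P(*c,50);q=P(*h,55);print(n,p,q,np.hypot(*(q-p)),np.degrees(np.arctan2(*(q-p)[::-1])))
E
```

```text
tt [593.   7.] knob [548. 100.]
shut [ 409. -112.] [array([ 500., -262.]), array([ 594., -274.]), array([ 505., -395.])]
L [564. 237.] [524. 365.] 134.1044369139217 107.35402463626133
M [399. 237.] [380. 353.] 117.5457357797381 99.30205471129882
S [ 404. -246.] [ 408. -360.] 114.0701538527936 -87.99044618697886
```

View pics/c1.png

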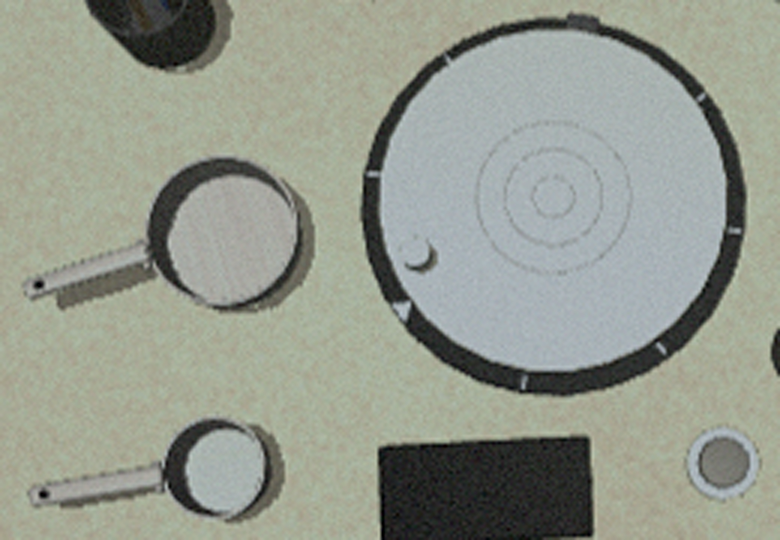

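The crop shows the arrowhead at about (249,274) in full-frame pixels and the knob about 20° short of it, so the platter starts off-click. The rim widths of about 106, 75 and ~54 mm mean pans a, c and d are here and b is absent.

```bash
cat >> h.py <<'E'
def rel(tgt,yaw,pos=None,y0=None):
    """tool-frame shift (m) and twist from the present pose to tgt/yaw, tool down"""
    from bench import r
    s=r.read_state(); p=s["position"] if pos is None else pos; y0=s["tool_rot"][2] if y0 is None else y0
    d=np.asarray(tgt,float)-p; a=np.radians(y0)
    dx=d[0]*np.cos(a)+d[1]*np.sin(a); dy=d[0]*np.sin(a)-d[1]*np.cos(a)
    tw=-((yaw-y0+180)%360-180)
    print("shift x,y,z mm",np.round([dx,dy,-d[2]],1),"twist",round(tw,1),"rows",int(np.ceil(max(np.abs([dx,dy,d[2]])/62.5)))); return dx,dy,-d[2],tw
E
python3 - <<'E'
from h import *
f=pickle.load(open("f0.pkl","rb"))["top"]
C=lambda u,v,z:p2w(f,115+u/3-1/3,170+v/3-1/3,z)[:2]
tk=np.array([C(u,v,10) for u,v in((402,310),(372,174),(448,61),(702,97),(735,231),(661,349),(525,382))])
c=C(553,196,30)
A=np.c_[2*tk,np.ones(7)];s=np.linalg.lstsq(A,(tk**2).sum(1),rcond=None)[0]
print("c",c,"fit",s[:2],np.sqrt(s[2]+s[:2]@s[:2]))
print(np.degrees(np.arctan2(*(tk-s[:2]).T[::-1])))
k=C(416,249,58);d=k-s[:2];print("knob",k,np.hypot(*d),np.degrees(np.arctan2(d[1],d[0])))
im=f["image"];P=lambda *a:p2w(f,*a).round(0)[:2]
# pan d rim width and outlines of rims
g=cv2.GaussianBlur(cv2.cvtColor(im,cv2.COLOR_RGB2GRAY),(3,3),0)
print("L",C(226,233,50),"M",C(218,469,50),"handles",C(95,268,55),C(98,485,55), np.hypot(*(C(148,233,50)-C(302,233,50))),np.hypot(*(C(163,469,50)-C(272,469,50))))
cv2.imwrite("pics/c2.png",np.clip(cv2.resize(im[300:350,340:490,::-1],None,fx=5,fy=5,interpolation=cv2.INTER_CUBIC)*1.4,0,255))
k=np.array([548,97]);rel([k[0],k[1],58+120],116)
E
```

```text
c [594.68894662   9.20178857] fit [594.34013106   9.10078431] 132.85148342339858
[ 126.44084159   81.48511664   36.80322075  -53.84172106  -98.93696546
 -143.91381506  171.6740774 ]
knob [551.0121394  103.51073289] 103.87758782210682 114.65202761566611
L [562.89696825 237.30105823] M [399.20114489 235.87605155] handles [536.80405627 325.99948803] [387.79325676 315.74605485] 107.52759424257819 74.31509179309272
shift x,y,z mm [ 542.8 -526.8  124.9] twist -93.2 rows 9[ WARN:0@0.030] global loadsave.cpp:1063 imwrite_ Unsupported depth image for selected encoder is fallbacked to CV_8U.
```

View pics/c2.png

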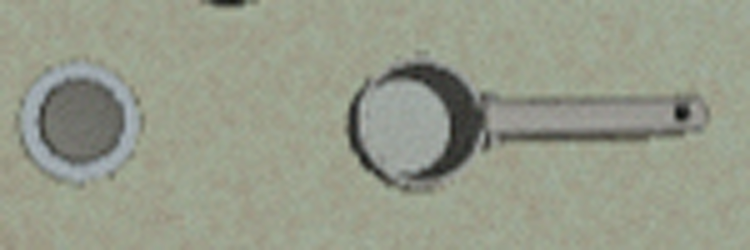

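>>> {"fn": "drive_tool", "kwargs": {
  "motion": [
    [-1, 0.0343, -0.0333, 0, 0],
    [-1, 0.0343, -0.0333, 0, 0],
    [-1, 0.0343, -0.0333, 0, 0],
    [-1, 0.0343, -0.0333, 0, 0],
    [-1, 0.0343, -0.0333, 0, 0],
    [-1, 0.0343, -0.0333, 0, 0],
    [-1, 0.0343, -0.0333, 0, 0],
    [-1, 0.0343, -0.0333, 0, 0]
  ]
}}

```text
time: 1.15
position: [401.7, -245.8, 303.7]
tool_rot: [-180.0, 0.0, 22.8]
contact_force: [0.5, 0.1, 0.8]
finger_gap: 86.0
finger_force: 0.0
```

>>> {"fn": "drive_tool", "kwargs": {
  "motion": [
    [-1, 0.0343, -0.0333, 0, 0],
    [-1, 0.0343, -0.0333, 0, 0],
    [-1, 0.0343, -0.0333, 0, 0],
    [-1, 0.0343, -0.0333, 0, 0],
    [-1, 0.0343, -0.0333, 0, 0],
    [-1, 0.0343, -0.0333, 0, 0],
    [-1, 0.0343, -0.0333, 0, 0],
    [-1, 0.0343, -0.0333, 0, 0]
  ]
}}

```text
time: 2.15
position: [551.6, 106.1, 303.6]
tool_rot: [180.0, 0.0, 22.8]
contact_force: [-0.4, 0.1, 0.1]
finger_gap: 85.4
finger_force: 0.0
```

>>> {"fn": "drive_tool", "kwargs": {
  "motion": [
    [-1, 0, 0, 0.015, -10],
    [-1, 0, 0, 0.015, -10],
    [-1, 0, 0, 0.015, -10],
    [-1, 0, 0, 0.015, -10],
    [-1, 0, 0, 0.015, -10],
    [-1, 0, 0, 0.015, -10],
    [-1, 0, 0, 0.015, -10],
    [-1, 0, 0, 0.015, -10]
  ]
}}

```text
time: 3.15
position: [551.1, 104.5, 183.1]
tool_rot: [-180.0, -0.0, 103.1]
contact_force: [-0.1, 0.0, 1.0]
finger_gap: 85.8
finger_force: 0.0
```

>>> {"fn": "drive_tool", "kwargs": {
  "motion": [
    [-1, 0, 0, 0, -10],
    [-1, 0, 0, 0, -1.9],
    [-1, 0, 0, 0, 0]
  ]
}}

```text
time: 3.52
position: [551.4, 104.5, 184.1]
tool_rot: [180.0, 0.0, 114.6]
contact_force: [0.1, -0.0, -0.3]
finger_gap: 85.6
finger_force: 0.0
```

>>> {"fn": "drive_tool", "kwargs": {
  "motion": [
    [-1, 0, 0, 0.037, 0],
    [-1, 0, 0, 0.037, 0],
    [1, 0, 0, 0, 0],
    [1, 0, 0, 0, 0],
    [1, 0, 0, 0, 0],
    [1, 0, 0, 0, 0],
    [1, 0, 0, 0, 0],
    [1, 0, 0, 0, 0]
  ]
}}

```text
time: 4.53
position: [552.6, 104.7, 112.1]
tool_rot: [179.8, 0.1, 114.7]
contact_force: [-0.3, 0.9, 7.2]
finger_gap: 19.6
finger_force: 58.9
```

>>> {"fn": "drive_tool", "kwargs": {
  "motion": [
    [1, -0.0001, -0.0037, 0, -2],
    [1, -0.0001, -0.0037, 0, -2],
    [1, -0.0001, -0.0037, 0, -2],
    [1, -0.0001, -0.0037, 0, -2],
    [1, -0.0001, -0.0037, 0, -2],
    [1, -0.0001, -0.0035, 0, -1.9],
    [1, 0, 0, 0, 0],
    [1, 0, 0, 0, 0]
  ]
}}

```text
time: 5.52
position: [533.0, 93.5, 112.1]
tool_rot: [179.9, -0.0, 126.6]
contact_force: [-5.2, 0.7, 9.5]
finger_gap: 19.6
finger_force: 59.6
```

>>> {"fn": "drive_tool", "kwargs": {
  "motion": [
    [-1, 0, 0, 0, 0],
    [-1, 0, 0, 0, 0],
    [-1, 0, 0, 0, 0],
    [-1, 0, 0, 0, 0],
    [-1, 0, 0, -0.04, 0],
    [-1, 0, 0, -0.06, 0],
    [-1, 0, 0, -0.06, 0],
    [-1, 0, 0, 0, 0]
  ]
}}

```text
time: 6.52
position: [535.3, 93.4, 277.0]
tool_rot: [179.4, 0.4, 126.6]
contact_force: [0.2, 0.1, 0.3]
finger_gap: 85.4
finger_force: 0.0
```

>>> {"fn": "drive_tool", "kwargs": {
  "motion": [
    [-1, 0.0414, 0.0332, 0, 0],
    [-1, 0.0414, 0.0332, 0, 0],
    [-1, 0.0414, 0.0332, 0, 0],
    [-1, 0.0414, 0.0332, 0, 0],
    [-1, 0, 0, 0.039, 9.8],
    [-1, 0, 0, 0.039, 9.8],
    [-1, 0, 0, 0, 0],
    [-1, 0, 0, 0, 0]
  ]
}}

```text
time: 7.52
position: [540.8, 305.3, 192.6]
tool_rot: [180.0, -0.0, 107.1]
contact_force: [-0.4, -0.1, 1.6]
finger_gap: 85.3
finger_force: 0.0
```

Run:
```python
from bench import r
from h import *
s=r.read_state();w=r.grab_frame("wrist");t=r.grab_frame("top")
pickle.dump((s,w,t),open("f1.pkl","wb"))
a=np.hstack([w["image"],t["image"]])[:,:,::-1]
cv2.imwrite("pics/w1.png",cv2.resize(a,(800,300),interpolation=cv2.INTER_AREA))
print(s["position"],s["tool_rot"])
rel([541.9,305.8,107],107)
```

```text
[540.83059743 305.32361793 192.60659648] [ 1.79960054e+02 -4.90543560e-03  1.07117825e+02]
shift x,y,z mm [ 0.1  0.4 87.3] twist 0.1 rows 2
```

View pics/w1.png

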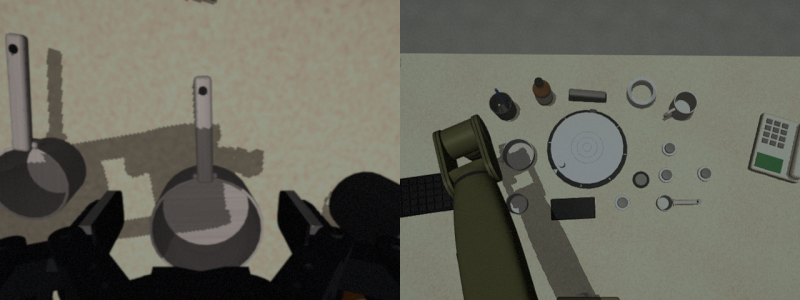

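The wrist view shows pan_a's handle centred between the fingers, running from (205,90) to (205,175) in the half-size picture. In the top view the knob sits at the arrowhead.

>>> {"fn": "drive_tool", "kwargs": {
  "motion": [
    [-1, 0, 0, 0.043, 0],
    [-1, 0, 0, 0.043, 0],
    [1, 0, 0, 0, 0],
    [1, 0, 0, 0, 0],
    [1, 0, 0, 0, 0],
    [1, 0, 0, 0, 0],
    [1, 0, 0, 0, 0],
    [1, 0, 0, 0, 0]
  ]
}}

```text
time: 8.62
position: [541.7, 305.8, 108.3]
tool_rot: [179.8, -0.0, 107.0]
contact_force: [-0.8, -0.0, 7.1]
finger_gap: 12.5
finger_force: 59.3
```

>>> {"fn": "drive_tool", "kwargs": {
  "motion": [
    [1, 0, 0, -0.02, 0],
    [1, 0, 0, -0.02, 0],
    [1, 0, 0, -0.02, 0],
    [1, 0, 0, -0.02, 0],
    [1, 0, 0, 0, 0],
    [1, 0, 0, 0, 0]
  ]
}}

```text
time: 9.38
position: [540.1, 305.1, 185.5]
tool_rot: [-180.0, 0.0, 107.0]
contact_force: [0.7, 0.4, -2.7]
finger_gap: 13.1
finger_force: 58.4
```

Run:
```python
from bench import r
from h import *
s=r.read_state();w=r.grab_frame("wrist");t=r.grab_frame("scene")
pickle.dump((s,w,t),open("f2.pkl","wb"))
a=np.hstack([w["image"],t["image"]])[:,:,::-1]
cv2.imwrite("pics/w2.png",cv2.resize(a,(800,300),interpolation=cv2.INTER_AREA))
a=np.radians(78);rel([594.5+72*np.cos(a),9.1+72*np.sin(a),s["position"][2]],78)
```

```text
shift x,y,z mm [-236.     0.8   -0.9] twist 29.0 rows 4
```

View pics/w2.png

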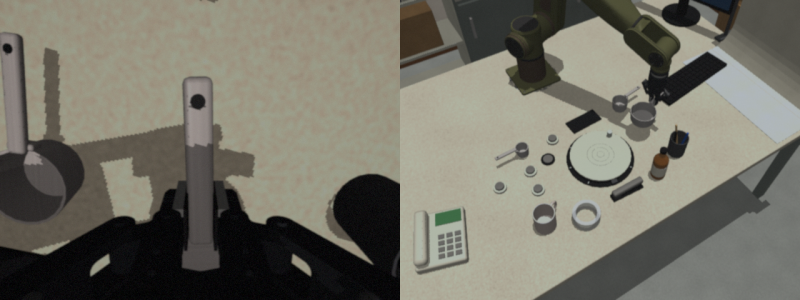

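>>> {"fn": "drive_tool", "kwargs": {
  "motion": [
    [1, -0.059, 0.0002, 0, 0],
    [1, -0.059, 0.0002, 0, 0],
    [1, -0.059, 0.0002, 0, 0],
    [1, -0.059, 0.0002, 0, 0],
    [1, 0, 0, 0, 9.7],
    [1, 0, 0, 0, 9.7],
    [1, 0, 0, 0, 9.6],
    [1, 0, 0, 0, 0]
  ]
}}

```text
time: 10.48
position: [609.7, 79.7, 184.7]
tool_rot: [-179.9, 0.0, 78.1]
contact_force: [0.0, 0.5, -2.1]
finger_gap: 12.6
finger_force: 59.6
```

Run:
```python
from bench import r
from h import *
_,w,_=pickle.load(open("f2.pkl","rb"))
for z in(50,54): print(p2w(w,316,161,z,w["tool_from_camera"]))
s=r.read_state();a=np.radians(78);rel([594.5+72*np.cos(a),9.1+72*np.sin(a),138],78)
f=r.grab_frame("scene");cv2.imwrite("pics/s3.png",cv2.resize(f["image"][100:340,240:560,::-1],None,fx=2.4,fy=2.4))
```

```text
[56.89266861 -0.57904921 50.        ]
[56.52796651 -0.62712663 54.        ]
shift x,y,z mm [-0.2 -0.2 46.7] twist 0.1 rows 1
```

View pics/s3.png

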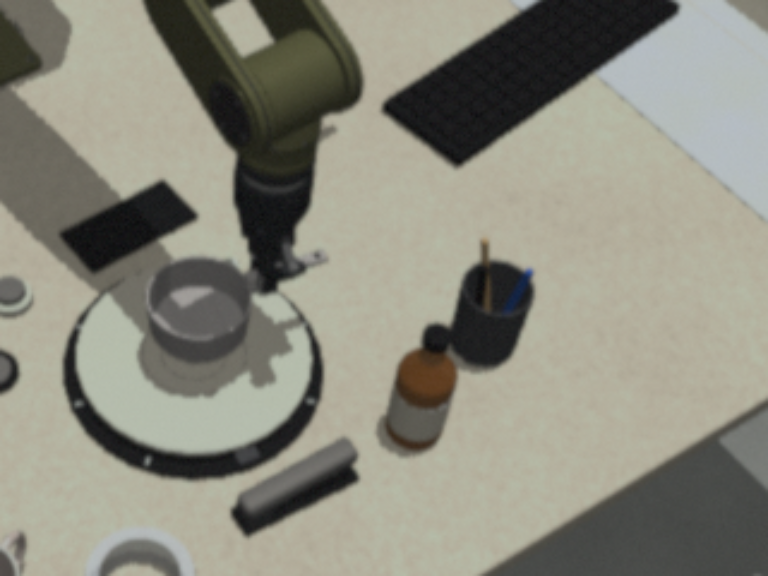

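>>> {"fn": "drive_tool", "kwargs": {
  "motion": [
    [1, 0, 0, 0.02, 0],
    [1, 0, 0, 0.018, 0],
    [1, 0, 0, 0.008, 0],
    [1, 0, 0, 0, 0],
    [0, 0, 0, 0, 0],
    [0, 0, 0, 0, 0],
    [0, 0, 0, 0, 0],
    [0, 0, 0, -0.01, 0]
  ]
}}

```text
time: 11.52
position: [609.6, 79.7, 149.4]
tool_rot: [-179.9, 0.0, 78.0]
contact_force: [0.4, 0.9, -0.7]
finger_gap: 42.9
finger_force: 0.0
```

>>> {"fn": "drive_tool", "kwargs": {
  "motion": [
    [0, 0, 0, -0.03, 0],
    [-1, 0, 0, -0.05, 0],
    [-1, 0, 0, -0.05, 0],
    [-1, 0, 0, 0, -10.3],
    [-1, 0, 0, 0, -10.3],
    [-1, 0, 0, 0, 0]
  ]
}}

```text
time: 12.28
position: [610.2, 79.8, 280.9]
tool_rot: [179.9, 0.0, 98.5]
contact_force: [-0.4, -0.6, 0.2]
finger_gap: 85.2
finger_force: 0.0
```

Run:
```python
from h import *
a=np.radians(98.7);rel([399+85*np.cos(a),236+85*np.sin(a),192],98.7)
```

```text
shift x,y,z mm [ 270.6 -186.3   88.9] twist -0.2 rows 5
```

>>> {"fn": "drive_tool", "kwargs": {
  "motion": [
    [-1, 0.0338, -0.0233, 0, 0],
    [-1, 0.0338, -0.0233, 0, 0],
    [-1, 0.0338, -0.0233, 0, 0],
    [-1, 0.0338, -0.0233, 0, 0],
    [-1, 0.0338, -0.0233, 0, 0],
    [-1, 0.0338, -0.0233, 0, 0],
    [-1, 0.0338, -0.0233, 0, 0],
    [-1, 0.0338, -0.0233, 0, 0]
  ]
}}

```text
time: 13.28
position: [384.4, 320.2, 280.3]
tool_rot: [180.0, -0.0, 98.4]
contact_force: [0.0, 0.6, 0.2]
finger_gap: 85.2
finger_force: 0.0
```

>>> {"fn": "drive_tool", "kwargs": {
  "motion": [
    [-1, 0, 0, 0.044, 0],
    [-1, 0, 0, 0.044, 0],
    [-1, 0, 0, 0, 0],
    [-1, 0, 0, 0, 0]
  ]
}}

```text
time: 13.78
position: [386.3, 319.7, 193.7]
tool_rot: [179.9, -0.1, 98.5]
contact_force: [0.5, 0.3, 0.3]
finger_gap: 85.3
finger_force: 0.0
```

Run:
```python
from bench import r
from h import *
a=np.radians(98.7);rel([399+85*np.cos(a),236+85*np.sin(a),107],98.7)
s=r.read_state();w=r.grab_frame("wrist");t=r.grab_frame("top")
pickle.dump((s,w,t),open("f3.pkl","wb"))
a=np.hstack([cv2.resize(w["image"],(400,300)),cv2.resize(t["image"][120:360,180:500],(400,300))])[:,:,::-1]
cv2.imwrite("pics/w4.png",a)
```

```text
shift x,y,z mm [ 0.3 -0.1 86.7] twist -0.2 rows 2
```

View pics/w4.png

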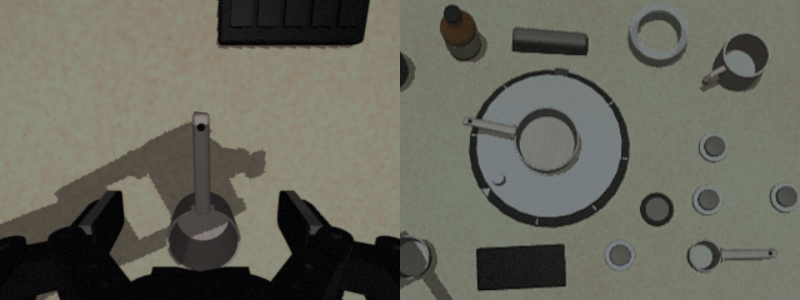

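The wrist view has pan_c's handle centred at about (203,170). The top crop shows pan_a upright on the platter, centred near (297.6,231) in full-frame pixels, with its handle clear of the knob.

>>> {"fn": "drive_tool", "kwargs": {
  "motion": [
    [-1, 0, 0, 0.043, 0],
    [-1, 0, 0, 0.0435, 0],
    [1, 0, 0, 0, 0],
    [1, 0, 0, 0, 0],
    [1, 0, 0, 0, 0],
    [1, 0, 0, 0, 0],
    [1, 0, 0, 0, 0],
    [1, 0, 0, 0, 0]
  ]
}}

```text
time: 14.88
position: [386.3, 320.2, 106.9]
tool_rot: [179.8, -0.1, 98.6]
contact_force: [-0.7, 2.5, 5.3]
finger_gap: 12.5
finger_force: 59.1
```

>>> {"fn": "drive_tool", "kwargs": {
  "motion": [
    [1, 0, 0, -0.02, 0],
    [1, 0, 0, -0.03, 0],
    [1, 0, 0, -0.03, 0],
    [1, 0, 0, -0.03, 0],
    [1, 0, 0, -0.01, 0],
    [1, 0, 0, 0, 0],
    [1, 0, 0, 0, 0]
  ]
}}

```text
time: 15.75
position: [384.7, 318.8, 223.5]
tool_rot: [-179.8, 0.1, 98.6]
contact_force: [-0.3, 0.8, -1.6]
finger_gap: 12.7
finger_force: 58.6
```

Run:
```python
from bench import r
from h import *
_,w,t=pickle.load(open("f3.pkl","rb"))
print("pan a",p2w(t,297.6,231.2,80))
s=r.read_state();w=r.grab_frame("wrist")
g=w["image"].mean(2)[100:330,290:360];m=(g<40).astype(np.uint8)
n,_,st,c=cv2.connectedComponentsWithStats(m)
for i in range(1,n):
    if 20<st[i,4]<600: q=c[i]+[290,100];print(q,st[i,4],p2w(w,*q,54,w["tool_from_camera"]))
a=np.radians(5);rel([594.5+85*np.cos(a),9.1+85*np.sin(a),s["position"][2]],5)
```

```text
pan a [592.75247062  11.28988385  80.        ]
[319.67036011 257.99168975] 361 [26.59453614  0.58763182 54.        ]
[294.84813754 311.73352436] 349 [ 8.1361442  -7.53110081 54.        ]
shift x,y,z mm [-342.9  246.    -0. ] twist 93.6 rows 6
```

>>> {"fn": "drive_tool", "kwargs": {
  "motion": [
    [1, -0.0429, 0.0308, 0, 0],
    [1, -0.0429, 0.0308, 0, 0],
    [1, -0.0429, 0.0308, 0, 0],
    [1, -0.0429, 0.0308, 0, 0],
    [1, -0.0429, 0.0308, 0, 0],
    [1, -0.0429, 0.0308, 0, 0],
    [1, -0.0429, 0.0308, 0, 0],
    [1, -0.0429, 0.0308, 0, 0]
  ]
}}

```text
time: 16.8
position: [680.9, 15.4, 223.4]
tool_rot: [-179.8, -0.0, 98.6]
contact_force: [0.9, -0.5, -1.8]
finger_gap: 12.9
finger_force: 58.7
```

>>> {"fn": "drive_tool", "kwargs": {
  "motion": [
    [1, 0, 0, 0, 10.4],
    [1, 0, 0, 0, 10.4],
    [1, 0, 0, 0, 10.4],
    [1, 0, 0, 0, 10.4],
    [1, 0, 0, 0, 10.4],
    [1, 0, 0, 0, 10.4],
    [1, 0, 0, 0, 10.4],
    [1, 0, 0, 0, 10.4]
  ]
}}

```text
time: 17.8
position: [679.8, 16.8, 223.3]
tool_rot: [-180.0, 0.2, 15.1]
contact_force: [-1.3, 0.9, -2.0]
finger_gap: 12.6
finger_force: 59.1
```

>>> {"fn": "drive_tool", "kwargs": {
  "motion": [
    [1, 0, 0, 0, 10.4],
    [1, 0, 0, 0, 0],
    [1, 0, 0, 0, 0]
  ]
}}

```text
time: 18.18
position: [680.1, 16.8, 224.4]
tool_rot: [-180.0, 0.1, 5.1]
contact_force: [0.3, -0.0, -1.5]
finger_gap: 12.7
finger_force: 59.1
```

Run:
```python
from bench import r
from h import *
a=np.radians(5);rel([593.5+86*np.cos(a),10+86*np.sin(a),142],5)
f=r.grab_frame("top");cv2.imwrite("pics/s5.png",cv2.resize(f["image"][170:310,220:400,::-1],None,fx=4,fy=4))
```

```text
shift x,y,z mm [-0.9 -0.8 82.4] twist 0.1 rows 2
```

View pics/s5.png

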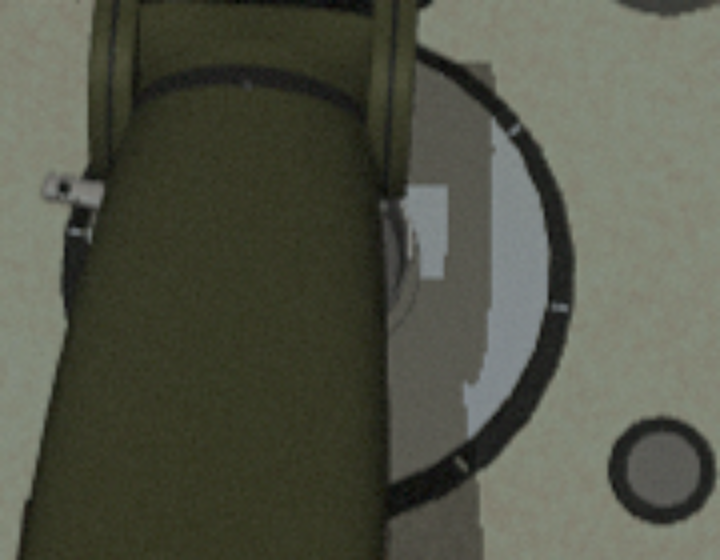

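The arm hides the set in this view: only pan_a's handle tip at (62,187) and the rim edges near (400,240) are visible. I'll lower slowly and watch the force.

>>> {"fn": "drive_tool", "kwargs": {
  "motion": [
    [1, -0.0009, -0.0008, 0.025, 0],
    [1, 0, 0, 0.025, 0],
    [1, 0, 0, 0.015, 0],
    [1, 0, 0, 0.008, 0],
    [1, 0, 0, 0.005, 0],
    [1, 0, 0, 0.003, 0],
    [1, 0, 0, 0, 0],
    [1, 0, 0, 0, 0]
  ]
}}

```text
time: 19.23
position: [679.7, 17.5, 145.1]
tool_rot: [180.0, -0.1, 5.0]
contact_force: [-0.6, -0.5, -1.8]
finger_gap: 12.6
finger_force: 59.1
```

>>> {"fn": "drive_tool", "kwargs": {
  "motion": [
    [1, 0, 0, 0.003, 0],
    [1, 0, 0, 0, 0],
    [0, 0, 0, 0, 0],
    [0, 0, 0, 0, 0],
    [0, 0, 0, 0, 0],
    [0, 0, 0, -0.02, 0],
    [0, 0, 0, -0.04, 0],
    [-1, 0, 0, -0.06, 0]
  ]
}}

```text
time: 20.23
position: [678.4, 17.6, 261.7]
tool_rot: [-180.0, 0.2, 5.0]
contact_force: [0.5, 0.1, -0.4]
finger_gap: 59.2
finger_force: 0.0
```

Run:
```python
from bench import r
from h import *
f=pickle.load(open("f0.pkl","rb"))["top"]
t=r.grab_frame("top")
c=p2w(f,422.6,324.6,50);h=p2w(f,340+682/5,300+113/5,58);d=h-c;th=np.degrees(np.arctan2(d[1],d[0]));print(c,h,th,np.hypot(d[0],d[1]))
a=np.radians(th);rel([c[0]+80*np.cos(a),c[1]+80*np.sin(a),192],th+180)
```

```text
[ 404.45901961 -247.05819352   50.        ] [ 408.6626198  -355.99179588   58.        ] -87.79012992234993 109.01467780713303
shift x,y,z mm [-303.9  319.2   82.6] twist -87.2 rows 6
```

>>> {"fn": "drive_tool", "kwargs": {
  "motion": [
    [-1, -0.038, 0.0399, 0, 0],
    [-1, -0.038, 0.0399, 0, 0],
    [-1, -0.038, 0.0399, 0, 0],
    [-1, -0.038, 0.0399, 0, 0],
    [-1, -0.038, 0.0399, 0, 0],
    [-1, -0.038, 0.0399, 0, 0],
    [-1, -0.038, 0.0399, 0, 0],
    [-1, -0.038, 0.0399, 0, 0]
  ]
}}

```text
time: 21.28
position: [403.3, -328.3, 263.3]
tool_rot: [179.9, -0.1, 5.0]
contact_force: [0.9, 0.1, 0.2]
finger_gap: 85.6
finger_force: 0.0
```

>>> {"fn": "drive_tool", "kwargs": {
  "motion": [
    [-1, 0, 0, 0.01, -10.4],
    [-1, 0, 0, 0.01, -10.4],
    [-1, 0, 0, 0.01, -10.4],
    [-1, 0, 0, 0.01, -10.4],
    [-1, 0, 0, 0.01, -10.4],
    [-1, 0, 0, 0.01, -10.4],
    [-1, 0, 0, 0.01, -10.4],
    [-1, 0, 0, 0.005, -10.4]
  ]
}}

```text
time: 22.28
position: [404.5, -327.1, 187.3]
tool_rot: [179.9, 0.1, 88.5]
contact_force: [-0.1, 0.0, -0.2]
finger_gap: 85.6
finger_force: 0.0
```

>>> {"fn": "drive_tool", "kwargs": {
  "motion": [
    [-1, 0, 0, 0, -4],
    [-1, 0, 0, 0, 0],
    [-1, 0, 0, 0, 0]
  ]
}}

```text
time: 22.65
position: [404.6, -327.2, 187.4]
tool_rot: [179.9, 0.1, 92.1]
contact_force: [-0.4, -0.1, 0.2]
finger_gap: 85.5
finger_force: 0.0
```

Run:
```python
from bench import r
from h import *
rel([407.5,-327,107],92.2)
s=r.read_state();w=r.grab_frame("wrist");t=r.grab_frame("top")
pickle.dump((s,w,t),open("f4.pkl","wb"))
a=np.hstack([cv2.resize(w["image"],(400,300)),cv2.resize(t["image"][150:330,210:450],(400,300))])[:,:,::-1]
cv2.imwrite("pics/w6.png",a)
```

```text
shift x,y,z mm [ 0.1  2.9 80.4] twist -0.1 rows 2
```

View pics/w6.png

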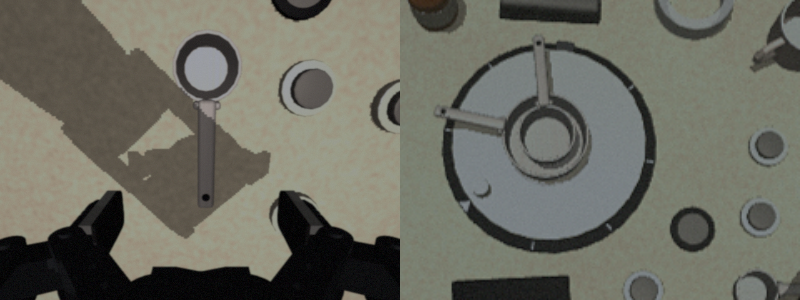

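Run:
```python
from h import *
s,w,t=pickle.load(open("f4.pkl","rb"))
T=w["tool_from_camera"]
print("hole",p2w(w,329.5,316.5,129.4,T),"centre",p2w(w,331,107,137.4,T),"floor",p2w(w,331,109,182,T))
g=t["image"][150:330,210:450]
print("c",p2w(t,210+149*.6,150+134*.6,85)[:2],"a",p2w(t,210+148*.6,150+137*.6,80)[:2])
```

```text
hole [-31.01489364   5.57506292 129.4       ] centre [ 74.51925063   5.90000841 137.4       ] floor [ 74.80826328   6.93190062 182.        ]
c [593.43059418   7.50952214] a [590.66415278   8.7962164 ]
```

Pan_c sits nested in pan_a, both within about 5 mm of the platter centre. Pan_d's axis is 74.5 mm ahead of the tool and 6 mm to its side, so I'll correct for that and grip.

>>> {"fn": "drive_tool", "kwargs": {
  "motion": [
    [-1, -0.0055, 0.006, 0.04, 0],
    [-1, 0, 0, 0.04, 0],
    [1, 0, 0, 0, 0],
    [1, 0, 0, 0, 0],
    [1, 0, 0, 0, 0],
    [1, 0, 0, 0, 0],
    [1, 0, 0, 0, 0],
    [1, 0, 0, 0, 0]
  ]
}}

```text
time: 23.75
position: [411.2, -333.1, 107.7]
tool_rot: [179.9, 0.1, 92.2]
contact_force: [1.2, -2.9, 3.9]
finger_gap: 12.5
finger_force: 58.5
```

>>> {"fn": "drive_tool", "kwargs": {
  "motion": [
    [1, 0, 0, -0.02, 0],
    [1, 0, 0, -0.03, 0],
    [1, 0, 0, -0.03, 0],
    [1, 0, 0, -0.03, 0],
    [1, 0, 0, -0.02, 0],
    [1, 0, 0, 0, 0],
    [1, 0, 0, 0, 0]
  ]
}}

```text
time: 24.62
position: [410.0, -331.7, 234.8]
tool_rot: [-179.9, -0.1, 92.2]
contact_force: [-0.2, 0.4, -1.3]
finger_gap: 12.8
finger_force: 58.6
```

Run:
```python
from bench import r
from h import *
s=r.read_state();w=r.grab_frame("wrist")
a=np.radians(-68);rel([593.4+80*np.cos(a),7.5+80*np.sin(a),s["position"][2]],112)
cv2.imwrite("pics/w7.png",cv2.resize(w["image"],(400,300))[:,:,::-1])
```

```text
shift x,y,z mm [256.5 223.4  -0.3] twist -19.8 rows 5
```

View pics/w7.png

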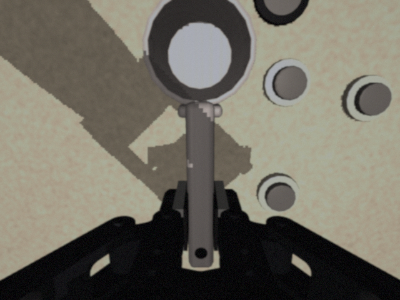

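The wrist view shows pan_d held level, with its rim centred near (200,53) in the half-size picture.

>>> {"fn": "drive_tool", "kwargs": {
  "motion": [
    [1, 0.0428, 0.0372, 0, 0],
    [1, 0.0428, 0.0372, 0, 0],
    [1, 0.0428, 0.0372, 0, 0],
    [1, 0.0428, 0.0372, 0, 0],
    [1, 0.0428, 0.0372, 0, 0],
    [1, 0.0428, 0.0372, 0, 0],
    [1, 0, 0, 0, -9.9],
    [1, 0, 0, 0, -9.9]
  ]
}}

```text
time: 25.68
position: [623.5, -65.9, 234.0]
tool_rot: [-179.8, -0.1, 112.4]
contact_force: [-0.2, -0.4, -1.2]
finger_gap: 12.5
finger_force: 58.8
```

>>> {"fn": "drive_tool", "kwargs": {
  "motion": [
    [1, 0, 0, 0, 0],
    [1, 0, 0, 0, 0]
  ]
}}

```text
time: 25.92
position: [623.4, -67.1, 235.3]
tool_rot: [-179.9, -0.1, 111.8]
contact_force: [-0.4, 0.3, -0.6]
finger_gap: 12.9
finger_force: 58.8
```

Run:
```python
from bench import r
from h import *
s=r.read_state();w=r.grab_frame("wrist")
T=w["tool_from_camera"];q=p2w(w,320,86,57.5,T);q2=p2w(w,320,88,99,T);print("d rim",q,"floor",q2)
# where the nest's c rim lies, in tool frame
a=np.radians(-68);rel([593.4+q[0]*np.cos(a),7.5+q[0]*np.sin(a),147],112)
cv2.imwrite("pics/w8.png",cv2.resize(w["image"],(600,450))[:,:,::-1])
```

```text
d rim [77.50547757  0.45679553 57.5       ] floor [79.98105384  0.36015607 99.        ]
shift x,y,z mm [ 3.   0.1 88.7] twist -0.1 rows 2
```

View pics/w8.png

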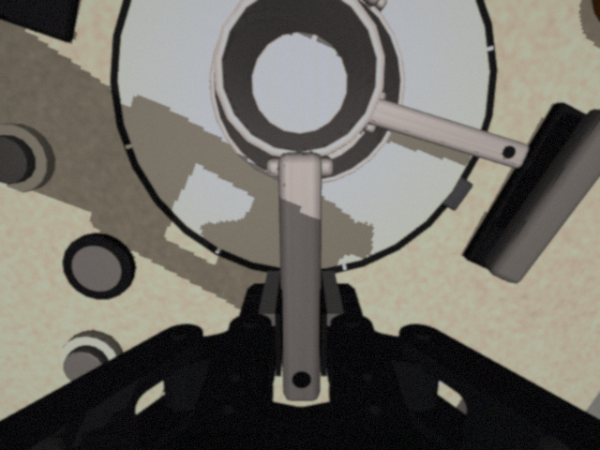

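Pan_d hangs level over the nest. Pan_c's handle runs out to the right, ending at (510,152), clear of pan_d's.

>>> {"fn": "drive_tool", "kwargs": {
  "motion": [
    [1, 0.0015, 0, 0.02, 0],
    [1, 0, 0, 0.02, 0],
    [1, 0, 0, 0.015, 0],
    [1, 0, 0, 0.012, 0],
    [1, 0, 0, 0.008, 0],
    [1, 0, 0, 0.005, 0],
    [1, 0, 0, 0, 0],
    [1, 0, 0, 0, 0]
  ]
}}

```text
time: 26.98
position: [623.6, -65.7, 157.1]
tool_rot: [179.9, 0.0, 112.0]
contact_force: [-0.5, -0.8, -1.5]
finger_gap: 12.7
finger_force: 58.8
```

>>> {"fn": "drive_tool", "kwargs": {
  "motion": [
    [1, 0, 0, 0.003, 0],
    [1, 0, 0, 0.003, 0],
    [1, 0, 0, 0, 0],
    [1, 0, 0, 0, 0]
  ]
}}

```text
time: 27.48
position: [623.2, -65.6, 150.4]
tool_rot: [-180.0, -0.0, 112.0]
contact_force: [0.2, 1.1, -0.3]
finger_gap: 12.6
finger_force: 58.8
```

>>> {"fn": "drive_tool", "kwargs": {
  "motion": [
    [1, 0, 0, 0.002, 0],
    [1, 0, 0, 0, 0],
    [0, 0, 0, 0, 0],
    [0, 0, 0, 0, 0],
    [0, 0, 0, 0, 0],
    [0, 0, 0, -0.02, 0],
    [0, 0, 0, -0.03, 0],
    [0, 0, 0, -0.04, 0]
  ]
}}

```text
time: 28.48
position: [622.9, -65.6, 239.9]
tool_rot: [-180.0, -0.0, 112.0]
contact_force: [0.4, 0.9, 0.7]
finger_gap: 42.6
finger_force: 0.0
```

Run:
```python
from bench import r
from h import *
f=pickle.load(open("f0.pkl","rb"))["top"]
b=p2w(f,340+82/5-.4,300+122/5-.4,22);print(b)
rel([b[0],b[1],130],112)
```

```text
[ 406.44105472 -112.12523832   22.        ]
shift x,y,z mm [  37.9 -218.1  109.9] twist -0.0 rows 4
```

>>> {"fn": "drive_tool", "kwargs": {
  "motion": [
    [1, 0.0095, -0.0545, 0, 0],
    [1, 0.0095, -0.0545, 0, 0],
    [1, 0.0095, -0.0545, 0, 0],
    [1, 0.0095, -0.0545, 0, 0],
    [1, 0, 0, 0.05, 0],
    [1, 0, 0, 0.05, 0],
    [1, 0, 0, 0, 0],
    [1, 0, 0, 0, 0]
  ]
}}

```text
time: 29.48
position: [408.1, -112.5, 140.8]
tool_rot: [179.9, 0.1, 112.0]
contact_force: [0.2, 0.9, 0.2]
finger_gap: -0.0
finger_force: 0.0
```

Run:
```python
from bench import r
from h import *
rel([406.4,-112.1,100],112)
s=r.read_state();w=r.grab_frame("wrist");t=r.grab_frame("top")
pickle.dump((s,w,t),open("f5.pkl","wb"))
a=np.hstack([cv2.resize(w["image"],(400,300)),cv2.resize(t["image"][150:330,210:450],(400,300))])[:,:,::-1]
cv2.imwrite("pics/w9.png",a)
```

```text
shift x,y,z mm [ 1.  -1.5 40.8] twist 0.0 rows 1
```

View pics/w9.png

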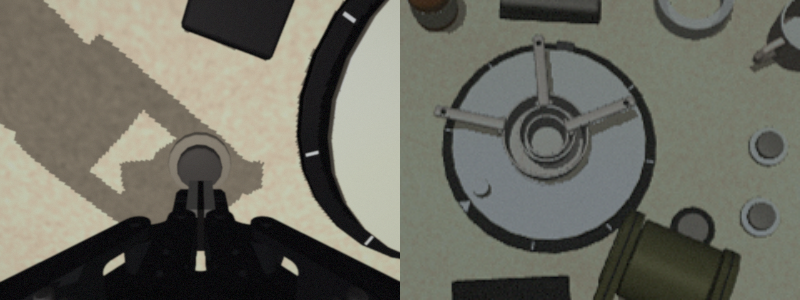

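Run:
```python
from h import *
s,w,t=pickle.load(open("f5.pkl","rb"));T=w["tool_from_camera"];z=s["position"][2]
print(w["fx"],w["cx"],w["cy"]);print("button",p2w(w,320,258,z-22,T),"housing",p2w(w,320,257,z-14,T))
P=lambda u,v,h:p2w(t,210+(u-400)*.6,150+v*.6,h)[:2]
print("d",P(548,138,90),"c",P(549,137,85),"a",P(547,139,80),"knob",P(482,187,58))
k=P(482,187,58)-[594.5,9.1];print(np.degrees(np.arctan2(k[1],k[0])))
```

```text
414.380982027864 320.6924015013759 238.4944055315074
button [  4.75144516   0.22703491 118.75505894] housing [  2.60074126   0.20559205 126.75505894]
d [587.3835985    8.60653502] c [589.65753914   7.47537707] a [588.13308432  10.00922056] knob [531.00334477  90.87003739]
127.83031007203739
```

The set is nested with its handles fanned, and the knob is at the front click. I'll press the button in small steps.

>>> {"fn": "drive_tool", "kwargs": {
  "motion": [
    [1, 0.002, -0.001, 0.03, 0],
    [1, 0, 0, 0.012, 0],
    [1, 0, 0, 0.005, 0],
    [1, 0, 0, 0.003, 0],
    [1, 0, 0, 0.001, 0],
    [1, 0, 0, 0, 0],
    [1, 0, 0, 0, 0],
    [1, 0, 0, 0, 0]
  ]
}}

```text
time: 30.58
position: [405.5, -110.7, 88.6]
tool_rot: [180.0, -0.0, 112.0]
contact_force: [-4.8, 1.8, 7.2]
finger_gap: 0.1
finger_force: 3.7
```

>>> {"fn": "drive_tool", "kwargs": {
  "motion": [
    [1, 0, 0, -0.05, 0],
    [-1, 0, 0, -0.062, 0],
    [-1, 0.0285, 0.0387, 0, 0],
    [-1, 0.0285, 0.0387, 0, 0],
    [-1, 0.0285, 0.0387, 0, 0],
    [-1, 0.0285, 0.0387, 0, 0],
    [-1, 0.0285, 0.0387, 0, 0],
    [-1, 0, 0, 0, -7.2]
  ]
}}

```text
time: 31.58
position: [532.9, 96.5, 200.1]
tool_rot: [179.9, 0.0, 119.6]
contact_force: [-0.4, 0.3, -0.5]
finger_gap: 85.6
finger_force: 0.0
```

>>> {"fn": "drive_tool", "kwargs": {
  "motion": [
    [-1, 0, 0, 0, -7.2],
    [-1, 0, 0, 0, 0],
    [-1, 0, 0, 0, 0]
  ]
}}

```text
time: 31.95
position: [531.4, 93.9, 199.7]
tool_rot: [180.0, 0.0, 126.3]
contact_force: [-0.6, 0.8, -0.2]
finger_gap: 85.2
finger_force: 0.0
```

Run:
```python
from bench import r
from h import *
rel([532.2,93.6,112],126.4)
s=r.read_state();w=r.grab_frame("wrist");t=r.grab_frame("scene")
pickle.dump((s,w,t),open("f6.pkl","wb"))
a=np.hstack([cv2.resize(w["image"],(400,300)),cv2.resize(t["image"][120:360,180:500],(400,300))])[:,:,::-1]
cv2.imwrite("pics/w10.png",a)
```

```text
shift x,y,z mm [-0.7  0.5 87.7] twist -0.1 rows 2
```

View pics/w10.png

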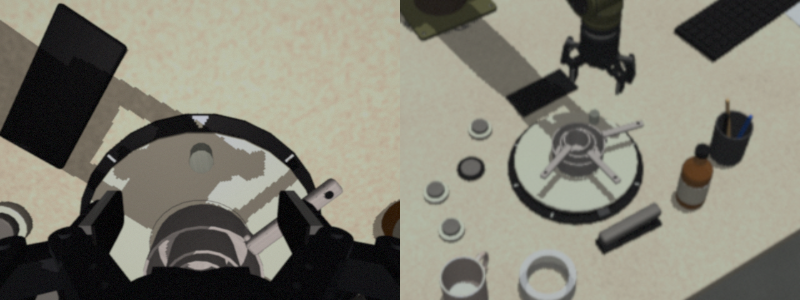

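Both views show the knob between the open fingers with pan_a's handle clear of them, and the knob lines up with the arrowhead.

>>> {"fn": "drive_tool", "kwargs": {
  "motion": [
    [0, 0.0005, 0, 0, 0],
    [0, 0, 0, 0.044, 0],
    [0, 0, 0, 0.043, 0],
    [0, 0, 0, 0, 0],
    [1, 0, 0, 0, 0],
    [1, 0, 0, 0, 0],
    [1, 0, 0, 0, 0],
    [1, 0, 0, 0, 0]
  ]
}}

```text
time: 33.05
position: [532.0, 94.5, 114.6]
tool_rot: [179.9, 0.1, 126.4]
contact_force: [-3.1, -0.3, 6.8]
finger_gap: 20.0
finger_force: 59.3
```

>>> {"fn": "drive_tool", "kwargs": {
  "motion": [
    [1, -0.00014, -0.0055, 0, -3],
    [1, -0.00014, -0.0055, 0, -3],
    [1, -0.00014, -0.0055, 0, -3],
    [1, -0.00014, -0.0055, 0, -3],
    [1, -0.00014, -0.0055, 0, -3],
    [1, -0.00014, -0.0055, 0, -3],
    [1, -0.00014, -0.0055, 0, -3],
    [1, -0.00014, -0.0055, 0, -3]
  ]
}}

```text
time: 34.05
position: [502.6, 62.1, 114.6]
tool_rot: [179.9, 0.0, 150.4]
contact_force: [-5.4, 1.5, 7.5]
finger_gap: 19.4
finger_force: 59.7
```

>>> {"fn": "drive_tool", "kwargs": {
  "motion": [
    [1, -0.00014, -0.0055, 0, -3],
    [1, -0.00014, -0.0055, 0, -3],
    [1, -0.00014, -0.0055, 0, -3],
    [1, -0.00014, -0.0055, 0, -3],
    [1, -0.00014, -0.0055, 0, -3],
    [1, -0.00014, -0.0055, 0, -3],
    [1, -0.00014, -0.0055, 0, -3],
    [1, 0, 0, 0, 0]
  ]
}}

```text
time: 35.05
position: [489.2, 24.9, 114.5]
tool_rot: [-179.9, -0.1, 171.4]
contact_force: [-10.2, -3.8, 13.6]
finger_gap: 19.3
finger_force: 60.2
```

>>> {"fn": "drive_tool", "kwargs": {
  "motion": [
    [1, 0, 0, 0, 0],
    [0, 0, 0, 0, 0],
    [0, 0, 0, 0, 0],
    [0, 0, 0, 0, 0],
    [0, 0, 0, -0.045, 0],
    [0, 0, 0, -0.045, 0],
    [0, 0, 0, 0, 0]
  ]
}}

```text
time: 35.92
position: [491.8, 25.6, 207.0]
tool_rot: [179.9, 0.5, 171.4]
contact_force: [0.8, 0.3, -0.3]
finger_gap: 42.6
finger_force: 0.0
```

Run:
```python
from bench import r
from h import *
a=np.radians(171.4);print("knob",594.5+105*np.cos(a),9.1+105*np.sin(a))
rel([405.5,-110.7,200],171.4)
```

```text
knob 490.6805799900644 24.801211061589512
shift x,y,z mm [  65.  -147.7    7. ] twist 0.0 rows 3
```

>>> {"fn": "drive_tool", "kwargs": {
  "motion": [
    [1, 0.0163, -0.0369, 0, 0],
    [1, 0.0163, -0.0369, 0, 0],
    [1, 0.0163, -0.0369, 0, 0],
    [1, 0.0163, -0.0369, 0, 0],
    [1, 0, 0, 0.035, 0],
    [1, 0, 0, 0.035, 0],
    [1, 0, 0, 0, 0],
    [1, 0, 0, 0, 0]
  ]
}}

```text
time: 36.92
position: [403.1, -110.6, 132.9]
tool_rot: [-180.0, 0.0, 171.4]
contact_force: [0.4, -0.2, -0.1]
finger_gap: 0.1
finger_force: 0.0
```

```bash
cat > chk.py <<'E'
from bench import r
from h import *
import sys
s=r.read_state();t=r.grab_frame("top");pickle.dump((s,None,t),open(sys.argv[1],"wb"))
_,_,t0=pickle.load(open("f5.pkl","rb"))
def polar(t,z,c=(594.5,9.1)):
    th=np.radians(np.arange(0,360,.5));R=np.arange(62,118.)
    g=np.array([[w2p(t,[c[0]+q*np.cos(a),c[1]+q*np.sin(a),z]) for q in R] for a in th],np.float32)
    return cv2.remap(cv2.cvtColor(t["image"],cv2.COLOR_RGB2GRAY),g[...,0],g[...,1],cv2.INTER_LINEAR).astype(float)
# knob: sharpest blob match in polar band about the knob
p0=polar(t0,58);p1=polar(t,58);i=int(127*2)
T=p0[i-24:i+25,26:].astype(np.float32);m=cv2.matchTemplate(np.vstack([p1,p1[:60]])[:,20:].astype(np.float32),T,cv2.TM_CCOEFF_NORMED)
_,v,_,l=cv2.minMaxLoc(m);print("knob at",(l[1]+24)/2%360,"score",v,"turned",(l[1]+24-i)/2)
# handles: rotation of nest by circular correlation in the band 75..95 mm
a=polar(t0,85)[:,15:35];b=polar(t,85)[:,15:35]
a-=a.mean();b-=b.mean();cc=np.fft.ifft(np.fft.fft(b,axis=0)*np.conj(np.fft.fft(a,axis=0)),axis=0).real.sum(1)
k=cc.argmax();print("nest turned",k/2,cc[k]/np.sqrt((a**2).sum()*(b**2).sum()))
# nest centre: match the pans' mouths rotated by k
def rect(t,z=85):
    g=np.array([[w2p(t,[594.5+70-u,9.1+70-w,z]) for w in range(141)] for u in range(141)],np.float32)
    return cv2.remap(cv2.cvtColor(t["image"],cv2.COLOR_RGB2GRAY),g[...,0],g[...,1],cv2.INTER_LINEAR)
for n,t_ in(("before",t0),("now",t)):
    q=cv2.GaussianBlur(cv2.resize(rect(t_),None,fx=3,fy=3),(5,5),0)
    for nm,lo,hi in(("a",51,57),("c",33,38),("d",24,29)):
        c=cv2.HoughCircles(q,cv2.HOUGH_GRADIENT,1,60,param1=60,param2=12,minRadius=lo*3,maxRadius=hi*3)
        if c is not None: u,w,R=c[0][0]/3;print(n,nm,"dx,dy",round(70-w,1),round(70-u,1),"R",round(R,1))
E
python3 chk.py f7.pkl; python3 -c "
from h import *;rel([405.5,-110.7,88.5],171.4)"
```

```text
knob at 171.5 score 0.6083215475082397 turned 44.5
nest turned 46.0 0.8227122486803494
before a dx,dy -1.8 1.8 R 51.6
before c dx,dy -1.5 1.2 R 33.9
before d dx,dy -4.2 1.8 R 24.8
now a dx,dy -4.8 1.5 R 51.9
now c dx,dy -3.5 1.8 R 33.6
now d dx,dy -3.2 -5.2 R 28.1
shift x,y,z mm [-1.9  0.4 45.1] twist 0.0 rows 1
```

Without using another view, the knob measures 171.5° (45° on from front) and the nest turned with it, still centred. Pressing again.

>>> {"fn": "drive_tool", "kwargs": {
  "motion": [
    [1, -0.0019, 0, 0.03, 0],
    [1, 0, 0, 0.008, 0],
    [1, 0, 0, 0.004, 0],
    [1, 0, 0, 0.003, 0],
    [1, 0, 0, 0.001, 0],
    [1, 0, 0, 0, 0],
    [1, 0, 0, 0, 0],
    [1, 0, 0, 0, 0]
  ]
}}

```text
time: 37.98
position: [405.1, -110.9, 88.5]
tool_rot: [180.0, -0.0, 171.4]
contact_force: [-7.6, 3.4, 13.5]
finger_gap: 0.0
finger_force: 6.9
```

>>> {"fn": "drive_tool", "kwargs": {
  "motion": [
    [1, 0, 0, -0.05, 0],
    [0, 0, 0, -0.062, 0],
    [0, 0, 0, 0, 0],
    [0, 0, 0, 0, 0]
  ]
}}

```text
time: 38.48
position: [404.8, -111.0, 198.9]
tool_rot: [-180.0, 0.1, 171.4]
contact_force: [-1.0, 0.6, -0.2]
finger_gap: 43.3
finger_force: 0.0
```

```bash
python3 -c "
from h import *;rel([490.7,24.8,114],171.4)"
```

```text
shift x,y,z mm [-64.6 147.1  84.9] twist -0.0 rows 3
```

>>> {"fn": "drive_tool", "kwargs": {
  "motion": [
    [0, -0.0162, 0.0368, 0, 0],
    [0, -0.0162, 0.0368, 0, 0],
    [0, -0.0161, 0.0368, 0, 0],
    [0, -0.0161, 0.0367, 0, 0],
    [0, 0, 0, 0, 0],
    [0, 0, 0, 0.043, 0],
    [0, 0, 0, 0.042, 0],
    [0, 0, 0, 0, 0]
  ]
}}

```text
time: 39.48
position: [486.5, 24.5, 108.5]
tool_rot: [-179.9, -0.6, 171.4]
contact_force: [0.0, 0.5, -0.0]
finger_gap: 42.5
finger_force: 0.0
```

>>> {"fn": "drive_tool", "kwargs": {
  "motion": [
    [1, 0, 0, 0, 0],
    [1, 0, 0, 0, 0],
    [1, 0, 0, 0, 0],
    [1, 0, 0, 0, 0]
  ]
}}

```text
time: 39.98
position: [491.0, 24.4, 114.7]
tool_rot: [-179.9, 0.1, 171.4]
contact_force: [-4.2, -3.7, 3.4]
finger_gap: 19.6
finger_force: 59.4
```

>>> {"fn": "drive_tool", "kwargs": {
  "motion": [
    [1, -0.00014, -0.0055, 0, -3],
    [1, -0.00014, -0.0055, 0, -3],
    [1, -0.00014, -0.0055, 0, -3],
    [1, -0.00014, -0.0055, 0, -3],
    [1, -0.00014, -0.0055, 0, -3],
    [1, -0.00014, -0.0055, 0, -3],
    [1, -0.00014, -0.0055, 0, -3],
    [1, -0.00014, -0.0055, 0, -3]
  ]
}}

```text
time: 40.98
position: [493.1, -19.0, 114.7]
tool_rot: [-180.0, -0.0, -164.5]
contact_force: [-6.1, -1.9, 4.9]
finger_gap: 19.5
finger_force: 59.5
```

>>> {"fn": "drive_tool", "kwargs": {
  "motion": [
    [1, -0.00014, -0.0055, 0, -3],
    [1, -0.00014, -0.0055, 0, -3],
    [1, -0.00014, -0.0055, 0, -3],
    [1, -0.00014, -0.0055, 0, -3],
    [1, -0.00014, -0.0055, 0, -3],
    [1, -0.00014, -0.0055, 0, -3],
    [1, -0.00014, -0.0055, 0, -3],
    [1, 0, 0, 0, 0]
  ]
}}

```text
time: 41.98
position: [509.9, -54.4, 114.8]
tool_rot: [-179.9, -0.1, -143.6]
contact_force: [-6.5, -5.7, 5.9]
finger_gap: 19.3
finger_force: 59.6
```

>>> {"fn": "drive_tool", "kwargs": {
  "motion": [
    [1, 0, 0, 0, 0],
    [0, 0, 0, 0, 0],
    [0, 0, 0, 0, 0],
    [0, 0, 0, 0, 0],
    [0, 0, 0, -0.045, 0],
    [0, 0, 0, -0.045, 0],
    [0, 0, 0, 0, 0]
  ]
}}

```text
time: 42.85
position: [512.4, -53.5, 208.4]
tool_rot: [-179.6, 0.4, -143.6]
contact_force: [-0.1, 0.1, 0.1]
finger_gap: 42.7
finger_force: 0.0
```

```bash
python3 -c "
from h import *
a=np.radians(216.4);print(594.5+105*np.cos(a),9.1+105*np.sin(a));rel([405.5,-110.7,134],216.4)"
```

```text
509.986151277629 -53.20898309338864
shift x,y,z mm [120.   17.4  74.4] twist 0.0 rows 2
```

>>> {"fn": "drive_tool", "kwargs": {
  "motion": [
    [1, 0.04, 0.0058, 0, 0],
    [1, 0.04, 0.0058, 0, 0],
    [1, 0.04, 0.0058, 0, 0],
    [1, 0, 0, 0, 0],
    [1, 0, 0, 0.037, 0],
    [1, 0, 0, 0.036, 0],
    [1, 0, 0, 0, 0],
    [1, 0, 0, 0, 0]
  ]
}}

```text
time: 43.85
position: [403.8, -110.3, 131.3]
tool_rot: [-180.0, 0.0, -143.6]
contact_force: [-0.2, -0.0, 0.2]
finger_gap: 0.4
finger_force: 0.0
```

```bash
python3 chk.py f8.pkl; python3 -c "
from h import *;rel([405.5,-110.7,88.5],216.4)"
```

```text
knob at 167.5 score 0.5550699234008789 turned 40.5
nest turned 90.0 0.5410158111143214
before a dx,dy -1.8 1.8 R 51.6
before c dx,dy -1.5 1.2 R 33.9
before d dx,dy -4.2 1.8 R 24.8
now a dx,dy -6.8 -0.5 R 52.0
now c dx,dy -3.2 2.8 R 36.0
now d dx,dy -1.8 -0.8 R 27.7
shift x,y,z mm [-1.1 -0.9 43.4] twist 0.0 rows 1
```

```bash
cat > prof.py <<'E'
import sys
sys.argv=["x","f9.pkl"]
import io,contextlib
with contextlib.redirect_stdout(io.StringIO()): exec(open("chk.py").read())
for F in("f5.pkl","f7.pkl","f9.pkl"):
    t=pickle.load(open(F,"rb"))[2]
    # handle tips' dark holes/bars: brightness per 4 deg at r 75..95 (z 85) and knob band r 97..113 (z 58)
    a=polar(t,88)[:,13:33].mean(1).reshape(-1,8).mean(1).round().astype(int);print(F,"handles",list(a))
p1=polar(t,58);m=cv2.matchTemplate(p1[380:490,20:].astype(np.float32),T,cv2.TM_CCOEFF_NORMED);_,v,_,l=cv2.minMaxLoc(m);print("knob near",(380+l[1]+24)/2,v)
E
python3 prof.py
```

```text
f5.pkl handles [np.int64(80), np.int64(110), np.int64(106), np.int64(117), np.int64(123), np.int64(123), np.int64(123), np.int64(123), np.int64(123), np.int64(123), np.int64(123), np.int64(123), np.int64(123), np.int64(123), np.int64(123), np.int64(123), np.int64(123), np.int64(124), np.int64(110), np.int64(115), np.int64(105), np.int64(75), np.int64(101), np.int64(124), np.int64(123), np.int64(123), np.int64(124), np.int64(123), np.int64(124), np.int64(124), np.int64(123), np.int64(124), np.int64(124), np.int64(124), np.int64(123), np.int64(124), np.int64(124), np.int64(124), np.int64(123), np.int64(124), np.int64(124), np.int64(123), np.int64(123), np.int64(124), np.int64(124), np.int64(124), np.int64(124), np.int64(124), np.int64(124), np.int64(123), np.int64(123), np.int64(123), np.int64(123), np.int64(124), np.int64(124), np.int64(123), np.int64(123), np.int64(123), np.int64(124), np.int64(124), np.int64(123), np.int64(123), np.int64(123), np.int64(124), np.int64(124), np.int64(123), np.int64(123), np.int64(124), np.int64(122), np.int64(93), np.int64(79), np.int64(78), np.int64(
[... 2316 characters left out ...]
23), np.int64(123), np.int64(123), np.int64(123), np.int64(123), np.int64(123), np.int64(123), np.int64(123), np.int64(123), np.int64(123), np.int64(123), np.int64(123), np.int64(124), np.int64(123), np.int64(123), np.int64(123), np.int64(123), np.int64(123), np.int64(123), np.int64(123), np.int64(123), np.int64(123), np.int64(123), np.int64(124), np.int64(123), np.int64(123), np.int64(123), np.int64(123), np.int64(123), np.int64(123), np.int64(123), np.int64(123), np.int64(123), np.int64(123), np.int64(123), np.int64(123), np.int64(123), np.int64(123), np.int64(123), np.int64(123), np.int64(123), np.int64(123), np.int64(123), np.int64(123), np.int64(123)]
knob near 204.5 0.47672829031944275
```

The three handles are at about 22°, 96° and 168°, so the nest has turned 90° intact. The polar knob template is upset by the shadow direction, so I'll check the knob with a world-aligned template.

Run:
```python
from h import *
def rect(t,c,h,z=58):
    n=np.arange(-h,h+.1,.5);g=np.array([[w2p(t,[c[0]-u,c[1]-w,z]) for w in n] for u in n],np.float32)
    return cv2.remap(cv2.cvtColor(t["image"],cv2.COLOR_RGB2GRAY),g[...,0],g[...,1],cv2.INTER_LINEAR)
L=lambda F:pickle.load(open(F,"rb"))[2]
T=rect(L("f5.pkl"),(532.2,93.6),17)
for F,A in(("f5.pkl",126.4),("f7.pkl",171.4),("f9.pkl",216.4)):
    a=np.radians(A);c=np.array([594.5+105*np.cos(a),9.1+105*np.sin(a)])
    m=cv2.matchTemplate(rect(L(F),c,32),T,cv2.TM_CCOEFF_NORMED);_,v,_,l=cv2.minMaxLoc(m)
    k=c-np.array([l[1]-30,l[0]-30])*.5-[594.5,9.1];print(F,v,np.hypot(*k),np.degrees(np.arctan2(k[1],k[0]))%360)
```

```text
f5.pkl 0.9998657703399658 104.99999999999999 126.4
f7.pkl 0.8056066632270813 105.647867191596 170.9043122949806
f9.pkl 0.6616255640983582 104.93021847001262 215.41667040544976
```

The knob is at about 216°, the second click. This is the last press.

>>> {"fn": "drive_tool", "kwargs": {
  "motion": [
    [1, -0.0011, -0.0009, 0.028, 0],
    [1, 0, 0, 0.008, 0],
    [1, 0, 0, 0.004, 0],
    [1, 0, 0, 0.003, 0],
    [1, 0, 0, 0.001, 0],
    [1, 0, 0, 0, 0],
    [1, 0, 0, 0, 0],
    [1, 0, 0, 0, 0]
  ]
}}

```text
time: 44.95
position: [404.7, -110.5, 88.4]
tool_rot: [180.0, -0.0, -143.6]
contact_force: [-7.2, 3.3, 14.0]
finger_gap: -0.2
finger_force: 7.3
```

>>> {"fn": "drive_tool", "kwargs": {
  "motion": [
    [1, 0, 0, -0.05, 0],
    [1, 0, 0, -0.062, 0],
    [1, 0, 0, 0, 0],
    [1, 0, 0, 0, 0],
    [1, 0, 0, 0, 0]
  ]
}}

```text
time: 45.58
position: [403.4, -110.1, 196.7]
tool_rot: [179.9, -0.1, -143.6]
contact_force: [0.3, 0.1, 0.4]
finger_gap: -0.2
finger_force: 0.0
```

```bash
python3 chk.py f10.pkl | grep -v knob
```

```text
nest turned 90.0 0.5454023776716365
before a dx,dy -1.8 1.8 R 51.6
before c dx,dy -1.5 1.2 R 33.9
before d dx,dy -4.2 1.8 R 24.8
now a dx,dy -6.8 -0.5 R 51.9
now c dx,dy -4.8 1.8 R 34.1
now d dx,dy -1.8 -1.8 R 27.0
```

```bash
python3 -c "
from bench import r
print(r.job_done())"
```

```text
the job is handed in; nothing more can be done
None
```

I handed the job in at about 46 s with pans a, c and d (b is absent) nested on the platter, handles fanned, all three pictures taken and the table left at the second click. The hand-in returned no verdict, and I judged the three presses by force and depth because I couldn't read the button's travel directly.

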